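# Draw the old cartridge out of a kitchen mixer tap with a screw-in puller

### The arm

A 6-joint arm with a two-finger parallel gripper is mounted at the origin on the work surface. World frame = base frame: x ahead of the robot, y to its left, z up, the work surface at z = 0. Lengths are in m, angles in rad, forces in N, time in s.
With the tool pointing down it reaches from about 0.325 to 0.9 m from the base axis. Payload 6.1 kg.
Tool frame: the origin (TCP) lies at the very end of the fingers, on their centre line; the grasp point (between the pads) lies 19 mm behind it; z points along the fingers, y is the line along which they close (so a half turn about z gives the same grasp; the last joint's range is limited). The gripper opens to 85 mm and grips with 20 to 120 N. Pads are 22 mm wide; open, the fingers measure 114 mm over their backs; the gripper's body (76 mm by 85 mm) begins 54 mm behind the grasp point. The pads swing forward as they close: fully open they stand 13 mm farther back than shut.
Start: joints at [-1.315, 0.22, 1.526, -0, 1.395, -0.126], TCP at [0.233, -0.58, 0.208] pointing down, gripper open.
Joint ranges: [-2.98, 2.98], [-0.91, 2.08], [0.09, 2.57], [-1.24, 4.39], [0.2, 2.65], [-2.68, 2.68]. Speed limits (rad/s): [2.57, 2.57, 3.01, 3.14, 3.14, 3.14].

### API

Orientations are given as a unit quaternion [w, x, y, z].
In Python, from station import env gives the robot as it stands.
- The arm moves only by the tool drive_tool, never from a script. Its argument "moves" is a list of rows, each an object of numbers: "hand": the opening, from 0 (shut) to 1 (fully open); "dx", "dy", "dz": the shift along the world's x, y, z in m; "wx", "wy", "wz": the turn, a rotation vector about the world's x, y, z in rad. A call has 1 to 20 rows; each row is the pose to reach, as a shift and turn from the pose commanded when the call began; what a row does not reach only later rows make up. A row lasts 1/10 s, in which the tool goes at most 50 mm and 8.59 degrees, less where a joint would pass 70% of its speed; a pose out of reach is approached as far as the arm can. A call with a gripper value outside its range is refused whole. The fingers move at their own pace and stop on an object; "force" is the grip in N (left out, the last holds). Time passes only in rows, so rows that repeat a pose let the fingers close. It gives the time, the measured TCP pose, the force, the opening and the grip force at its end, in the units of the state.
- env.get_state(): the state, without advancing time (a new reading comes with each control period).
- env.get_image(name): name is "side" or "top"; returns a dict with "frame" (420x560x3 uint8, red, green, blue), "mtx" (3x3 intrinsics, pixels), "position" and "orientation" of the camera in the world. Camera axes: x right, y down, z forward; pixel columns grow to the right and rows downward; lengths in m; the calibration is good to about 2 mm. A picture is of the moment at which its call begins. There is no depth.
- env.finish_job(): hands the job in; it is judged then, once.
The state is a dict: "time_s": time; "joints": joint angles; "joint_velocities": joint speeds; "joint_torque": joint torques, N m; "tool_pos": TCP position; "ee_rot": TCP orientation; "wrist_force": force on the tool from outside, world axes, zero at the start; "wrist_torque": the same for the moment, N m; "grip_width": finger opening in m; "grasp_force": force on a finger pad.
Only numpy, scipy, OpenCV 4.12 (cv2) and the standard library are available. Lean on these libraries where they do the work, as an engineer would, in place of code of your own. Each camera call takes 0.05 s, during which the arm holds its last target. There are 200 camera calls.

### The job

The mixer tap by the sink has been opened up and its old cartridge sits tight in the bore: take the puller with the red hexagonal grip from the tool block and, working by feel with a light hand because forcing spoils the thread, screw it clockwise into the cartridge's threaded socket until the collar sits on the cartridge and it is hand-tight, no more, the cartridge still seated. Then draw the cartridge straight up out of the tap and stand it gently upright in the blue tray, the puller still tight in it, and let go. Leave everything else where it is.

Things in the scene. Friction and masses are not known exactly. Their poses are not given: they have to be found in the camera images.
- puller_grip (a point): centre of the puller's red hexagonal grip: 26 mm across flats (flats 15 mm wide), 28 mm high. z points up along the rod; the x axis is square to one pair of flats, the other pairs lie 60 and 120 degrees from it; any starting yaw. Below it 50 mm of plain 14 mm shank, then the collar.
- puller_collar (a point): centre of the underside of the puller's collar (30 mm across, 6 mm thick), 70 mm below the grip's centre. Under it the 16.5 mm threaded end: an 11 mm shank with two opposite brass thread lugs (19 mm over the lugs), centred 8.5 mm below the collar's underside, and a tapered nose. z up along the rod.
- cartridge_face (a point): centre of the top face of the white cartridge in the tap; z up along its axis, which is upright. In the face is the threaded socket, 22 mm wide, 26 mm deep, 14 mm clear inside the thread: brass, coarse, right-handed, two starts, 15 mm advance a turn, 1.5 mm axial play. At what angle the thread begins is not known.
- cartridge_foot (a point): centre of the cartridge's flat underside, 50 mm below its top face; z up.
- bore_mouth (a point): centre of the rim of the tap's bore, 104 mm above the worktop; z up along the bore. The cartridge sits on the bore's floor 46 mm below the rim, its face 4 mm above the rim, with 1 mm of play all round. A rubber seal drags on it with about 8 to 20 N for the first 20 mm or so of the pull, then lets go.
- tray_in (a point): centre of the inner floor (4 mm above the worktop) of the blue tray, 150 (x) x 130 (y) mm outside, 22 mm high, walls 4 mm; loose, 0.6 kg.
- puller: the puller, 100 mm long, 0.2 kg; origin at the end of its nose; z up, x square to a pair of flats. It stands upright in either hole of the dark wooden tool block (50 mm high, holes 80 mm apart, 24 mm wide), its collar on the block's top. Hand-tight: it turns almost freely until tight, then resists with 0.1 to 0.15 N m; 0.3 N m would strip the thread.
- cartridge: the cartridge, 36 mm diameter, 50 mm high, 0.1 to 0.2 kg; origin as cartridge_foot. Lowered in, the puller's lugs rest on the thread with the collar 3 to 12 mm above the face; 70 to 290 degrees clockwise under a light push (about 4 N) bring the collar down on it, and 40 to 70 degrees more take up the play. Ears in notches of the rim keep it from turning more than a little.
- tray: the blue tray; origin under its middle, on the worktop
- t_key: T-handled key, black, the other tool in the block: leave it there (origin under its middle)
- tap_lever: chrome lever handle taken off the tap, lying to one side: leave it (origin under its middle)
- dome_ring: chrome cover ring off the tap, 53 mm across: leave it (origin under its middle)
- clamp_nut: brass clamping nut off the tap, a ring 45 mm across: leave it (origin under its middle)
- mug: white mug: leave it (origin under its middle)
- food_box: pale food box with a green lid: leave it (origin under its middle)
- bowl: white bowl: leave it (origin under its middle)
- screwdriver: screwdriver lying on the worktop: leave it (origin under its middle)
- tap: the chrome mixer tap, fixed: an upright cylinder 53 mm across, 104 mm high, with a low spout 252 mm long to its own +y side (its top below 112 mm); origin on the worktop under the bore's axis
Things that resemble listed ones, but are neither listed nor needed, are in the scene too. Leave any green look-alike of the cartridge alone. Leave any turquoise look-alike of the puller alone.

How it is judged:
On the way, in this order (a step that is already met when the one before it is completed fails the run):
1. the puller is screwed home (collar within 2 mm of the cartridge's face) while the cartridge still sits in the bore (z of puller_collar in the frame of cartridge_face below 0.002 m and horizontal distance between puller_collar and cartridge_face below 0.004 m and z of cartridge_foot in the frame of bore_mouth below -0.043 m), for 0.2 s.
2. the cartridge hangs on the puller clear of the bore, tight, with no play (collar within 0.8 mm of its face) (z of puller_collar in the frame of cartridge_face below 0.0008 m and horizontal distance between puller_collar and cartridge_face below 0.004 m and z of cartridge_foot in the frame of bore_mouth above 0.002 m), for 0.2 s.
At the end, for the whole second after the job is handed in: the cartridge stands upright (within 6 degrees) on the floor of the tray, at rest, with the puller still screwed into it, its collar within 1.5 mm of the cartridge's face (z of cartridge_foot in the frame of tray_in between -0.004 and 0.005 m and x of cartridge_foot in the frame of tray_in between -0.056 and 0.056 m and y of cartridge_foot in the frame of tray_in between -0.046 and 0.046 m and angle between cartridge_foot's own z axis and vertical below 0.1 rad and z of puller_collar in the frame of cartridge_face below 0.0015 m and horizontal distance between puller_collar and cartridge_face below 0.004 m and linear speed of each of cartridge, puller below 0.03 m/s); the robot touches nothing.
It fails at once if the thread is overloaded: the contact forces between puller and cartridge add up to more than 150 N (hand-tight is some 30 to 100 N) (contact force between puller and cartridge above 150 N).
It fails at once if the cartridge is set down hard in the tray (more than 60 N) (contact force between cartridge and tray above 60 N).
It fails at once if the cartridge is levered askew (more than 6 degrees) while still deep in the bore (angle between cartridge_foot's own z axis and vertical above 0.1 rad and horizontal distance between cartridge_foot and bore_mouth below 0.03 m and z of cartridge_foot in the frame of bore_mouth below -0.015 m).
It fails at once if something else on the worktop is moved by more than 30 mm (distance of any of t_key, tap_lever, dome_ring, clamp_nut, mug, food_box, bowl, screwdriver from where it was at the start of the episode above 0.03 m).
It also fails if it takes over 72 s, if anything falls off the work surface, if the arm or the gripper's body presses on something with over 40 N, if the wrist force passes 120 N, or if a joint passes its speed limit or range.

## Working session

There is one attempt and no reset: what is moved stays moved. The work goes in short steps, Python scripts to look and compute and a tool call to move; the robot and the scene stay as the last step left them, time stands still between calls to the robot, and variables do not carry over. Pictures are saved under pics/ and viewed, at most 10 in all, crops included, and the job is handed in when it is done.

Besides the shell and the picture viewer there is one more tool, called after "Request:" as name(argument=value, ...), one argument or row to a line, values as JSON. drive_tool: Moves the arm, as the interface text tells. Its arguments: {"type":"object","properties":{"moves":{"type":"array","items":{"type":"object","properties":{"hand":{"type":"number"},"dx":{"type":"number"},"dy":{"type":"number"},"dz":{"type":"number"},"wx":{"type":"number"},"wy":{"type":"number"},"wz":{"type":"number"}}}},"force":{"type":"number"}},"required":["moves"]}

```bash
mkdir -p pics; cat > h.py <<'E'
import numpy as np,cv2
from scipy.spatial.transform import Rotation as R
from station import env
def cam(n,save=None):
    d=env.get_image(n)
    if save: cv2.imwrite('pics/'+save,cv2.cvtColor(d['frame'],cv2.COLOR_RGB2BGR)); np.savez('pics/'+save+'.npz',**d)
    return d
def rot(d):
    w,x,y,z=d['orientation']; return R.from_quat([x,y,z,w]).as_matrix()
def ray(d,u,v):
    return np.array(d['position']),rot(d)@np.linalg.inv(d['mtx'])@np.array([u,v,1.])
def plane(d,u,v,z):
    p,r=ray(d,u,v); return p+r*(z-p[2])/r[2]
def two(d1,a,d2,b):
    p,r=ray(d1,*a);q,s=ray(d2,*b)
    t=np.linalg.lstsq(np.c_[r,-s],q-p,rcond=None)[0]
    A=p+r*t[0];B=q+s*t[1]; return (A+B)/2,np.linalg.norm(A-B)
def proj(d,P):
    c=rot(d).T@(np.array(P)-d['position']); c=np.array(d['mtx'])@c; return c[:2]/c[2]
E
python3 - <<'E'
from h import *
a=cam('side','s0.png');b=cam('top','t0.png')
for d in(a,b): print(d['position'],rot(d)[:,2].round(3),np.array(d['mtx'])[0])
s=env.get_state();print(s)
E
```

```text
[0.18391469 0.87882172 0.70882593] [ 0.262 -0.824 -0.502] [517.5764421    0.         277.02106556]
[ 0.25180897 -0.0688168   1.35116021] [ 0.217 -0.011 -0.976] [494.70987258   0.         290.70109342]
{'time_s': 0.1, 'joints': array([-1.31507972e+00,  2.21146316e-01,  1.52750686e+00,  3.29129890e-05,
        1.39472710e+00, -1.26101897e-01]), 'joint_velocities': array([ 0.00091477, -0.00326024, -0.00277283,  0.00057737,  0.00133017,
       -0.00185995]), 'joint_torque': array([ 5.51946141e-04, -4.98247719e+01, -3.90545011e+01, -2.44455123e-04,
        5.68663236e-03,  4.24152779e-05]), 'tool_pos': array([ 0.23273439, -0.57940828,  0.2071039 ]), 'ee_rot': array([-8.92987037e-04,  9.81832266e-01,  1.89748788e-01, -4.17197173e-05]), 'wrist_force': array([ 0.49974472,  0.60158363, -0.96110642]), 'wrist_torque': array([-0.02618671,  0.01490032,  0.03295861]), 'grasp_force': 0.0, 'grip_width': 0.0857244105416904}
```

View pics/s0.png

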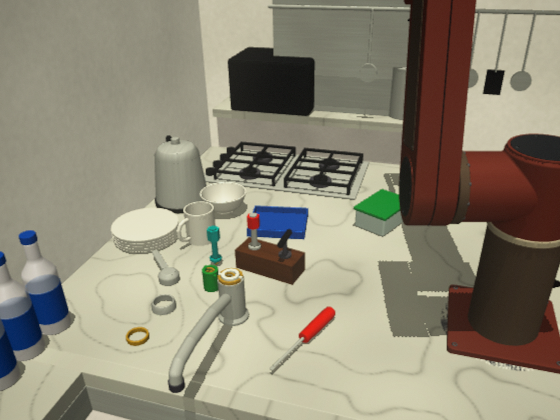

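View pics/t0.png

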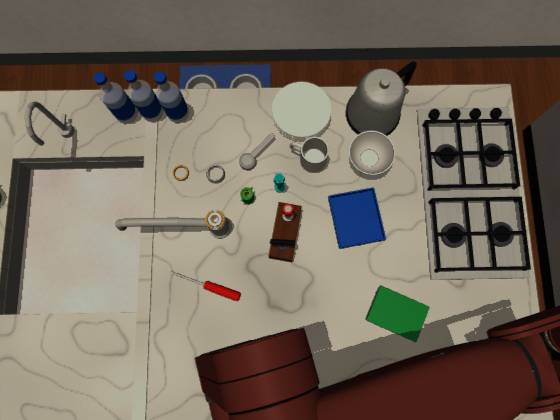

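The side view shows the red-gripped puller at (254,221) and the tap with the cartridge at (231,275). The top view has them at (288,211) and (215,218). Look-alikes: the turquoise puller (side 214,240; top 280,184) and the green cartridge (side 210,278; top 247,195). The red one in the block fits the text, because it has a red hex grip and stands in the wooden block. Now I'll measure it and confirm with a crop.

```bash
python3 - <<'E'
from h import *
a=dict(np.load('pics/s0.png.npz'));b=dict(np.load('pics/t0.png.npz'))
def mask(d,lo,hi,box):
    h=cv2.cvtColor(d['frame'],cv2.COLOR_RGB2HSV); m=cv2.inRange(h,lo,hi)
    o=np.zeros_like(m);x0,y0,x1,y1=box;o[y0:y1,x0:x1]=m[y0:y1,x0:x1];return o
def st(m):
    v,u=np.nonzero(m);return (u.mean(),v.mean()),(u.min(),u.max(),v.min(),v.max()),len(u)
for nm,lo,hi in(('red',(0,150,90),(8,255,255)),):
    ms=mask(a,lo,hi,(235,200,275,250));mt=mask(b,lo,hi,(275,195,300,225))
    print(st(ms),st(mt)); print(two(a,st(ms)[0],b,st(mt)[0]))
mb=mask(b,(100,150,60),(130,255,255),(310,170,400,260));r=cv2.minAreaRect(max(cv2.findContours(mb,0,2)[0],key=cv2.contourArea));print(r)
for p in cv2.boxPoints(r): print(plane(b,*p,0.022).round(3))
mb=mask(a,(100,120,40),(130,255,255),(235,195,320,245));c=max(cv2.findContours(mb,0,2)[0],key=cv2.contourArea);print(cv2.approxPolyDP(c,4,True)[:,0])
# crop
def crop(d,x,y,w,h,k):return cv2.resize(cv2.cvtColor(d['frame'][y:y+h,x:x+w],cv2.COLOR_RGB2BGR),None,fx=k,fy=k,interpolation=cv2.INTER_CUBIC)
cv2.imwrite('pics/c1.png',np.hstack([crop(a,195,205,80,120,5),crop(b,190,175,80*5//5,120,5)[:600,:400] if 0 else crop(b,200,170,100,100,4)[:400].copy() if 0 else cv2.resize(crop(b,200,170,100,100,4),(400,400)).copy() if 0 else cv2.copyMakeBorder(crop(b,200,170,100,100,4),0,200,0,0,0)]))
E
```

```text
((np.float64(252.69565217391303), np.float64(221.7536231884058)), (np.int64(247), np.int64(258), np.int64(214), np.int64(228)), 138) ((np.float64(287.43333333333334), np.float64(208.78333333333333)), (np.int64(282), np.int64(293), np.int64(204), np.int64(214)), 60)
(array([ 0.54549221, -0.07441685,  0.11906179]), np.float64(0.001029286612199884))
((356.76055908203125, 217.15684509277344), (54.0400276184082, 47.0145263671875), 78.02386474609375)
[ 0.605 -0.189  0.022]
[ 0.631 -0.318  0.022]
[ 0.48  -0.34   0.022]
[ 0.456 -0.214  0.022]
[[255 206]
 [253 211]
 [260 214]
 [258 236]
 [281 237]
 [289 228]
 [289 237]
 [303 238]
 [307 209]]
```

View pics/c1.png

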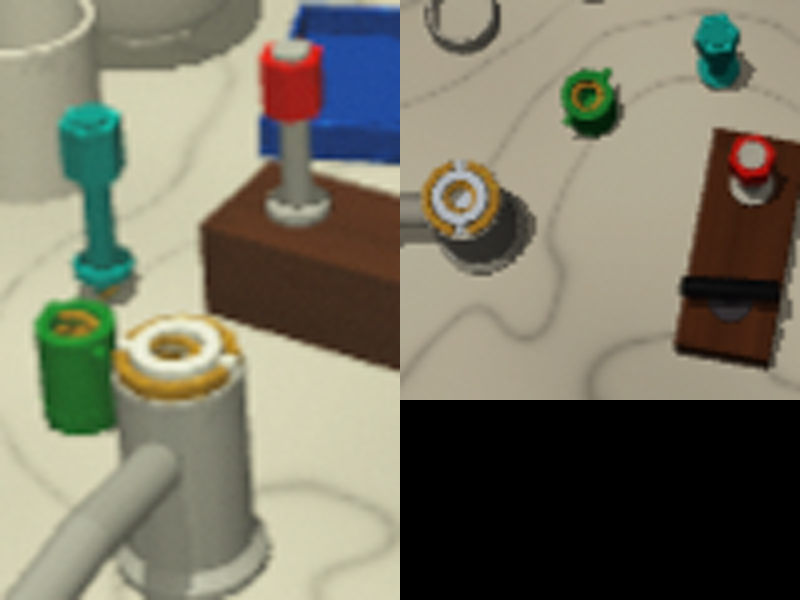

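The crop confirms it: the red hex puller stands in the wooden block and the T-key is in the other hole. The white cartridge is in the tap, its ring at about side (230,275) and top (215,219).

```bash
python3 - <<'E'
from h import *
a=dict(np.load('pics/s0.png.npz'));b=dict(np.load('pics/t0.png.npz'))
print('cap',two(a,(253.0,215),b,(287.8,209)),plane(b,287.8,209,.134))
for d,box,g in((a,(212,262,250,290),(230,275)),(b,(203,206,228,232),(215,218.7))):
    h=cv2.cvtColor(d['frame'],cv2.COLOR_RGB2HSV);m=cv2.inRange(h,(12,110,80),(28,255,255))
    x0,y0,x1,y1=box;m=m[y0:y1,x0:x1]
    pts=np.argwhere(m)[:,::-1]+[x0,y0]
    hull=cv2.convexHull(pts.astype(np.int32)[:,None]);e=cv2.fitEllipse(hull);print(e)
    w=cv2.inRange(h,(0,0,190),(180,50,255))[y0:y1,x0:x1];q=np.argwhere(w)[:,::-1]+[x0,y0];print('white',q.mean(0),np.ptp(q,axis=0))
    print('brass@.104',plane(d,e[0][0],e[0][1],.104).round(4),'white@.108',plane(d,*q.mean(0),.108).round(4))
    if d is a: ea=e[0],q.mean(0)
    else: print(two(a,ea[0],b,e[0]),two(a,ea[1],b,q.mean(0)))
E
```

```text
cap (array([ 0.54241131, -0.07488905,  0.13647748]), np.float64(0.0022765957052133068)) [ 0.54186094 -0.07515422  0.134     ]
((228.53378295898438, 272.27056884765625), (23.28095817565918, 35.32270812988281), 93.18895721435547)
white [234.414791   273.08360129] [31 27]
brass@.104 [0.5344 0.1039 0.104 ] white@.108 [0.5198 0.1085 0.108 ]
((214.7291717529297, 219.15875244140625), (18.70203971862793, 19.462949752807617), 67.25241088867188)<stdin>:9: RuntimeWarning: Mean of empty slice.
  ret = um.true_divide(
Traceback (most recent call last):
ValueError: zero-size array to reduction operation maximum which has no identity
```

```bash
python3 - <<'E'
from h import *
a=dict(np.load('pics/s0.png.npz'));b=dict(np.load('pics/t0.png.npz'))
E=[]
for d,box in((a,(218,266,246,288)),(b,(203,206,228,232))):
    h=cv2.cvtColor(d['frame'],cv2.COLOR_RGB2HSV);m=cv2.inRange(h,(12,110,80),(28,255,255))
    x0,y0,x1,y1=box;m=m[y0:y1,x0:x1]
    pts=np.argwhere(m)[:,::-1]+[x0,y0]
    e=cv2.fitEllipse(cv2.convexHull(pts.astype(np.int32)[:,None]));E.append(e[0]);print(e,plane(d,*e[0],.104).round(4))
print(two(a,E[0],b,E[1]),two(a,(230,274.8),b,(215,218.75)),plane(a,230,274.8,.108),plane(b,215,218.75,.108))
E
```

```text
((230.77882385253906, 275.7967834472656), (16.586462020874023, 27.022214889526367), 76.71163940429688) [0.5257 0.1138 0.104 ]
((214.7291717529297, 219.15875244140625), (18.70203971862793, 19.462949752807617), 67.25241088867188) [0.5256 0.1135 0.104 ]
(array([0.52573829, 0.11351511, 0.10375952]), np.float64(0.00012724571303752508)) (array([0.52701201, 0.1127578 , 0.10526742]), np.float64(0.0012133729751416613)) [0.52611072 0.11618138 0.108     ] [0.52580586 0.11219754 0.108     ]
```

```bash
python3 - <<'E'
from h import *
a=dict(np.load('pics/s0.png.npz'));b=dict(np.load('pics/t0.png.npz'))
print(a['frame'][212:231,245:262,0]);print(b['frame'][201:218,280:297,0]);print(b['frame'][201:218,280:297,1])
p,r=ray(a,253,222);print(np.degrees(np.arctan2(-r[1],-r[0])),'az from puller to side cam')
f=lambda d,x,y,w,h,k:cv2.resize(cv2.cvtColor(d['frame'][y:y+h,x:x+w],cv2.COLOR_RGB2BGR),None,fx=k,fy=k,interpolation=cv2.INTER_CUBIC)
cv2.imwrite('pics/c2.png',np.hstack([f(a,243,208,20,24,20),f(b,278,200,20,24,20)]))
E
```

```text
[[194 206 204 204 205 203 200 161  87  89  75  44  35  35  35  33  35]
 [204 205 209 218 212 197 192 182 173 172 169 151 108  52  35  35  35]
 [206 204 213 223 212 190 187 188 190 190 189 168 186 198 125  32  34]
 [206 206 218 217 195 181 188 188 189 190 179 161 200 202 113  36  36]
 [208 210 226 233 200 138 148 155 157 155 139 185 225 185  79  36  35]
 [208 199 191 209 214 195 193 171 151 177 200 218 211 159  74  34  33]
 [207 195 166 160 171 177 200 200 186 182 178 179 161 129  73  34  34]
 [208 195 165 147 146 150 164 172 170 160 154 152 143 119  78  41  35]
 [209 195 165 147 147 147 150 156 158 157 156 153 145 122  78  44  34]
 [209 197 165 148 145 145 146 155 159 159 158 155 147 123  78  41  33]
 [211 203 174 146 147 146 149 157 158 157 159 156 155 130  80  42  36]
 [212 205 175 147 146 146 151 154 159 157 158 159 156 134  78  41  35]
 [210 204 175 146 146 147 150 154 157 158 158 157 159 134  79  43  35]
 [211 204 175 148 147 148 148 154 158 157 158 157 160 133  77  40  31]
 [211 209 183 148 145 145 148 153 159 157 158 157 159 128  66  36  34]
 [213 197 155 135 148 145 149 153 1
[... 2011 characters left out ...]
6  29  31  32]
 [ 33  33  25  20  64 140 152 154 155 155 152  77  25  15  27  31  33]
 [ 33  33  17  17  59 133 153 155 153 151 143  62  14  16  28  30  32]
 [ 32  35  13  12  17  68 132 144 141 140  72  25  11  12  27  31  32]
 [ 31  34  15   5  14  20  23  46  52  26  16  19  11  15  26  31  33]
 [ 32  33  33  24  11  14  17  17  17  17  16  11  25  20  17  27  32]
 [ 33  34  66  83  41  10   9   6   5   4   4   6  53  31  18  16  18]
 [ 33  33  78 140  93  31   7   6   8   7  13  30  70  41  20  17  20]
 [ 32  33  79 143 109  57  26  26  27  27  48  74  78  41  19  16  30]
 [ 34  33  71 141 154 103  59  50  49  55  73  78  77  35  16  19  30]]
110.70733984789835 az from puller to side cam
```

View pics/c2.png

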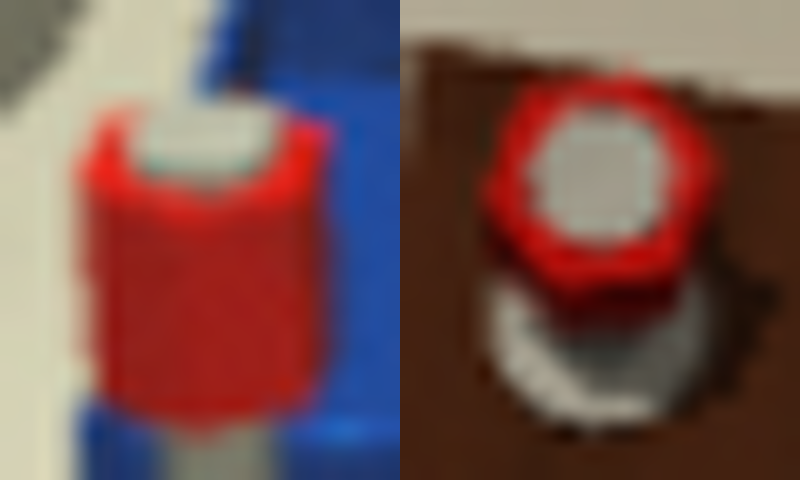

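Request:
drive_tool(
  moves=[
    {"dx":0.03,"dy":0.05,"dz":0.03,"hand":1},
    {"dx":0.06,"dy":0.1,"dz":0.05},
    {"dx":0.1,"dy":0.15,"dz":0.05},
    {"dx":0.14,"dy":0.2,"dz":0.05},
    {"dx":0.17,"dy":0.25,"dz":0.05},
    {"dx":0.2,"dy":0.3,"dz":0.05},
    {"dx":0.23,"dy":0.35,"dz":0.05},
    {"dx":0.25,"dy":0.4,"dz":0.05},
  ],
)

```text
invalid input
```

The crop shows the hexagon's corners near azimuth 100/40/-20°, so the flat normals are at about 70/10/-50°. I'll grasp with the closing line at 70°.

Request:
drive_tool(
  force=20,
  moves=[
    {"dx":0.02,"dy":0.03,"dz":0.02,"wx":0,"wy":0,"wz":0.14,"hand":1},
    {"dx":0.04,"dy":0.06,"dz":0.04,"wx":0,"wy":0,"wz":0.28,"hand":1},
    {"dx":0.06,"dy":0.09,"dz":0.05,"wx":0,"wy":0,"wz":0.42,"hand":1},
    {"dx":0.08,"dy":0.12,"dz":0.05,"wx":0,"wy":0,"wz":0.56,"hand":1},
    {"dx":0.1,"dy":0.15,"dz":0.05,"wx":0,"wy":0,"wz":0.7,"hand":1},
    {"dx":0.12,"dy":0.18,"dz":0.05,"wx":0,"wy":0,"wz":0.84,"hand":1},
    {"dx":0.14,"dy":0.21,"dz":0.05,"wx":0,"wy":0,"wz":0.98,"hand":1},
    {"dx":0.16,"dy":0.24,"dz":0.05,"wx":0,"wy":0,"wz":1.12,"hand":1},
    {"dx":0.18,"dy":0.27,"dz":0.05,"wx":0,"wy":0,"wz":1.26,"hand":1},
    {"dx":0.2,"dy":0.3,"dz":0.05,"wx":0,"wy":0,"wz":1.4,"hand":1},
    {"dx":0.22,"dy":0.34,"dz":0.05,"wx":0,"wy":0,"wz":1.54,"hand":1},
    {"dx":0.24,"dy":0.38,"dz":0.05,"wx":0,"wy":0,"wz":1.68,"hand":1},
    {"dx":0.26,"dy":0.42,"dz":0.05,"wx":0,"wy":0,"wz":1.82,"hand":1},
    {"dx":0.28,"dy":0.45,"dz":0.05,"wx":0,"wy":0,"wz":1.96,"hand":1},
    {"dx":0.3,"dy":0.48,"dz":0.04,"wx":0,"wy":0,"wz":2.1,"hand":1},
    {"dx":0.31,"dy":0.504,"dz":0.03,"wx":0,"wy":0,"wz":2.24,"hand":1},
    {"dx":0.31,"dy":0.504,"dz":0.01,"wx":0,"wy":0,"wz":2.38,"hand":1},
    {"dx":0.31,"dy":0.504,"dz":0.0,"wx":0,"wy":0,"wz":2.41,"hand":1},
    {"dx":0.31,"dy":0.504,"dz":0.0,"wx":0,"wy":0,"wz":2.41,"hand":1},
  ],
)

```text
time_s: 2.0
tool_pos: [0.5413, -0.0757, 0.2058]
ee_rot: [-0.002, 0.175, 0.985, 0.0]
wrist_force: [-0.1, -0.5, -1.1]
grip_width: 0.0857
grasp_force: 0.0
```

Request:
drive_tool(
  force=20,
  moves=[
    {"dx":0,"dy":0,"dz":-0.03,"wx":0,"wy":0,"wz":0,"hand":0.8},
    {"dx":0,"dy":0,"dz":-0.06,"wx":0,"wy":0,"wz":0,"hand":0.75},
    {"dx":0,"dy":0,"dz":-0.09,"wx":0,"wy":0,"wz":0,"hand":0.75},
    {"dx":0,"dy":0,"dz":-0.105,"wx":0,"wy":0,"wz":0,"hand":0.75},
    {"dx":0,"dy":0,"dz":-0.105,"wx":0,"wy":0,"wz":0,"hand":0.3},
    {"dx":0,"dy":0,"dz":-0.105,"wx":0,"wy":0,"wz":0,"hand":0.2},
    {"dx":0,"dy":0,"dz":-0.105,"wx":0,"wy":0,"wz":0,"hand":0.1},
    {"dx":0,"dy":0,"dz":-0.105,"wx":0,"wy":0,"wz":0,"hand":0},
    {"dx":0,"dy":0,"dz":-0.105,"wx":0,"wy":0,"wz":0,"hand":0},
    {"dx":0,"dy":0,"dz":-0.105,"wx":0,"wy":0,"wz":0,"hand":0},
    {"dx":0,"dy":0,"dz":-0.105,"wx":0,"wy":0,"wz":0,"hand":0},
    {"dx":0,"dy":0,"dz":-0.105,"wx":0,"wy":0,"wz":0,"hand":0},
  ],
)

```text
time_s: 3.2
tool_pos: [0.5444, -0.0764, 0.1052]
ee_rot: [0.002, 0.174, 0.985, -0.0]
wrist_force: [0.0, -0.4, 6.8]
grip_width: 0.0248
grasp_force: 22.8
```

```bash
python3 - <<'E'
from h import *
a=cam('side','s1.png');s=env.get_state();print(s['tool_pos'],s['joints'].round(3),s['grip_width'],s['grasp_force'],s['wrist_force'])
cv2.imwrite('pics/c3.png',cv2.resize(cv2.cvtColor(a['frame'][170:290,190:310],cv2.COLOR_RGB2BGR),None,fx=4,fy=4,interpolation=cv2.INTER_CUBIC))
E
```

```text
[ 0.54440821 -0.07642814  0.1051647 ] [-0.283  0.137  1.824 -0.     1.177 -1.504] 0.025059036382397516 22.766633910392216 [ 0.35755454 -0.03839033  6.8165087 ]
```

View pics/c3.png

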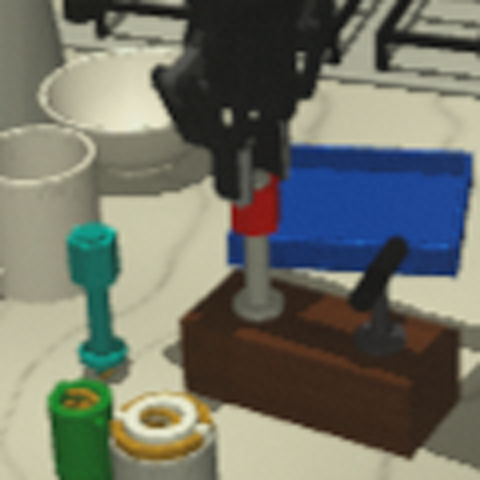

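The puller is held squarely (width 25 mm), but the crop shows the fingers only on the grip's upper half (tip at crop row 200, grip rows 172–235). I'll regrip lower.

Request:
drive_tool(
  force=30,
  moves=[
    {"dx":0,"dy":0,"dz":0,"wx":0,"wy":0,"wz":0,"hand":0.45},
    {"dx":0,"dy":0,"dz":0,"wx":0,"wy":0,"wz":0,"hand":0.45},
    {"dx":0,"dy":0,"dz":-0.006,"wx":0,"wy":0,"wz":0,"hand":0.45},
    {"dx":0,"dy":0,"dz":-0.012,"wx":0,"wy":0,"wz":0,"hand":0.45},
    {"dx":0,"dy":0,"dz":-0.012,"wx":0,"wy":0,"wz":0,"hand":0.45},
    {"dx":0,"dy":0,"dz":-0.012,"wx":0,"wy":0,"wz":0,"hand":0.2},
    {"dx":0,"dy":0,"dz":-0.012,"wx":0,"wy":0,"wz":0,"hand":0},
    {"dx":0,"dy":0,"dz":-0.012,"wx":0,"wy":0,"wz":0,"hand":0},
    {"dx":0,"dy":0,"dz":-0.012,"wx":0,"wy":0,"wz":0,"hand":0},
    {"dx":0,"dy":0,"dz":-0.012,"wx":0,"wy":0,"wz":0,"hand":0},
  ],
)

```text
time_s: 4.25
tool_pos: [0.5428, -0.076, 0.0911]
ee_rot: [-0.0, 0.174, 0.985, -0.0]
wrist_force: [0.8, 0.1, -1.1]
grip_width: 0.0252
grasp_force: 32.7
```

```bash
python3 - <<'E'
from h import *
a=cam('side','s2.png');s=env.get_state();print(s['tool_pos'],s['ee_rot'].round(3),s['joints'].round(3),s['grip_width'],s['grasp_force'],s['wrist_force'])
P=s['tool_pos']
for o in(-18,0,18):print(proj(a,P+np.r_[np.cos(1.22)*o/1e3,np.sin(1.22)*o/1e3,0]))
h=cv2.cvtColor(a['frame'],cv2.COLOR_RGB2HSV);m=cv2.inRange(h,(0,150,90),(8,255,255))[200:250,235:275];q=np.argwhere(m)+[200,235];print(q.min(0),q.max(0),q.mean(0))
E
```

```text
[ 0.54284526 -0.07599053  0.0910995 ] [-0.     0.174  0.985 -0.   ] [-0.283  0.153  1.834 -0.     1.154 -1.504] 0.025469811719214273 32.653235844214805 [-0.17412037  0.5277546  -2.5085548 ]
[259.21643859 228.73767906]
[254.31890694 232.02709856]
[249.31910169 235.38520997]
[214 248] [228 258] [221.72307692 255.63076923]
```

Request:
drive_tool(
  force=40,
  moves=[
    {"dx":0,"dy":0,"dz":0.02,"wx":0,"wy":0,"wz":0,"hand":0},
    {"dx":0,"dy":0,"dz":0.04,"wx":0,"wy":0,"wz":0,"hand":0},
    {"dx":0,"dy":0,"dz":0.07,"wx":0,"wy":0,"wz":0,"hand":0},
    {"dx":0,"dy":0,"dz":0.1,"wx":0,"wy":0,"wz":0.13,"hand":0},
    {"dx":-0.002,"dy":0.02,"dz":0.115,"wx":0,"wy":0,"wz":0.26,"hand":0},
    {"dx":-0.004,"dy":0.04,"dz":0.115,"wx":0,"wy":0,"wz":0.39,"hand":0},
    {"dx":-0.006,"dy":0.06,"dz":0.115,"wx":0,"wy":0,"wz":0.52,"hand":0},
    {"dx":-0.008,"dy":0.08,"dz":0.115,"wx":0,"wy":0,"wz":0.65,"hand":0},
    {"dx":-0.01,"dy":0.1,"dz":0.115,"wx":0,"wy":0,"wz":0.78,"hand":0},
    {"dx":-0.012,"dy":0.12,"dz":0.115,"wx":0,"wy":0,"wz":0.91,"hand":0},
    {"dx":-0.014,"dy":0.14,"dz":0.115,"wx":0,"wy":0,"wz":1.04,"hand":0},
    {"dx":-0.015,"dy":0.16,"dz":0.11,"wx":0,"wy":0,"wz":1.17,"hand":0},
    {"dx":-0.016,"dy":0.175,"dz":0.105,"wx":0,"wy":0,"wz":1.3,"hand":0},
    {"dx":-0.017,"dy":0.185,"dz":0.1,"wx":0,"wy":0,"wz":1.4,"hand":0},
    {"dx":-0.017,"dy":0.19,"dz":0.098,"wx":0,"wy":0,"wz":1.44,"hand":0},
    {"dx":-0.017,"dy":0.19,"dz":0.098,"wx":0,"wy":0,"wz":1.44,"hand":0},
  ],
)

```text
time_s: 5.9
tool_pos: [0.5254, 0.1147, 0.1886]
ee_rot: [-0.0, -0.519, 0.855, 0.0]
wrist_force: [-0.1, -0.3, -2.3]
grip_width: 0.0248
grasp_force: 42.4
```

```bash
python3 - <<'E'
from h import *
a=cam('side','s3.png');b=cam('top','t3.png');s=env.get_state();print(s['tool_pos'],s['ee_rot'].round(3),s['joints'].round(3),s['grip_width'],s['grasp_force'],s['wrist_force'],s['wrist_torque'])
P=s['tool_pos'];c=P-[0,0,.041]
print('side: collar,nose,bore',[proj(a,q).round(1) for q in(c,c-[0,0,.0165],[.526,.1135,.108])])
print('top: collar,nose,bore',[proj(b,q).round(1) for q in(c,c-[0,0,.0165],[.526,.1135,.108])])
f=lambda d,x,y,w,h,k:cv2.resize(cv2.cvtColor(d['frame'][y:y+h,x:x+w],cv2.COLOR_RGB2BGR),None,fx=k,fy=k,interpolation=cv2.INTER_CUBIC)
cv2.imwrite('pics/c4.png',np.hstack([f(a,195,205,70,90,6),cv2.resize(f(b,190,195,50,70,6),(300,420)).copy() if 0 else cv2.copyMakeBorder(f(b,190,195,50,70,6),0,120,0,0,0)]))
E
```

```text
[0.5258867  0.11390418 0.18919515] [-0.    -0.518  0.855 -0.   ] [ 0.067  0.027  1.775 -0.     1.34  -2.593] 0.024894957460862278 42.37242130760933 [ 0.95835938  0.57418135 -1.63140419] [ 0.01836711 -0.02155846  0.03099734]
side: collar,nose,bore [array([229.2, 257.3]), array([229.7, 264.3]), array([230.6, 274. ])]
top: collar,nose,bore [array([212. , 215.3]), array([213. , 216.7]), array([214.5, 218.7])]
```

View pics/c4.png

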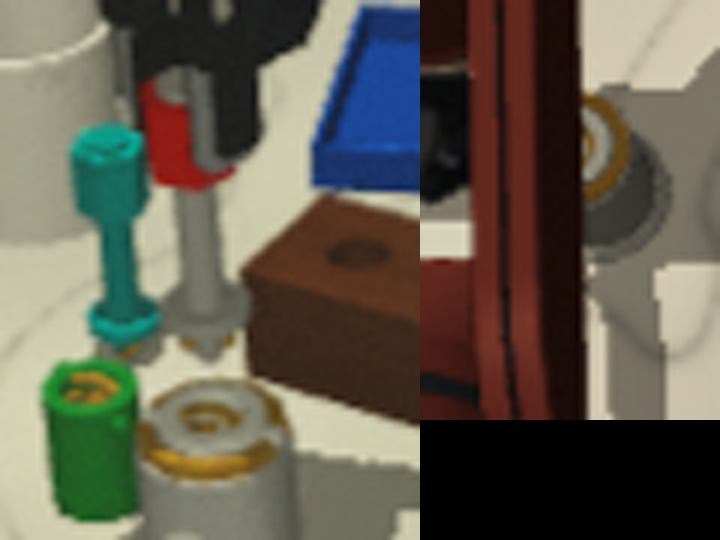

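Side: collar at (229.2,256.3), nose at (229.7,264.7), as predicted from the TCP. The socket is at (230,274), so it is aligned. Descending.

Request:
drive_tool(
  moves=[
    {"dx":0,"dy":0,"dz":-0.01,"wx":0,"wy":0,"wz":0,"hand":0},
    {"dx":0,"dy":0,"dz":-0.018,"wx":0,"wy":0,"wz":0,"hand":0},
    {"dx":0,"dy":0,"dz":-0.021,"wx":0,"wy":0,"wz":0,"hand":0},
    {"dx":0,"dy":0,"dz":-0.024,"wx":0,"wy":0,"wz":0,"hand":0},
    {"dx":0,"dy":0,"dz":-0.024,"wx":0,"wy":0,"wz":0,"hand":0},
  ],
)

```text
time_s: 6.5
tool_pos: [0.5255, 0.1138, 0.1644]
ee_rot: [-0.0, -0.518, 0.855, 0.0]
wrist_force: [-0.0, -0.3, -2.1]
grip_width: 0.0251
grasp_force: 42.4
```

Request:
drive_tool(
  moves=[
    {"dx":0,"dy":0,"dz":-0.002,"wx":0,"wy":0,"wz":0,"hand":0},
    {"dx":0,"dy":0,"dz":-0.004,"wx":0,"wy":0,"wz":0,"hand":0},
    {"dx":0,"dy":0,"dz":-0.004,"wx":0,"wy":0,"wz":0,"hand":0},
  ],
)

```text
time_s: 6.8
tool_pos: [0.5258, 0.114, 0.1609]
ee_rot: [-0.0, -0.518, 0.855, 0.0]
wrist_force: [-0.7, 0.5, -2.4]
grip_width: 0.0249
grasp_force: 42.4
```

Request:
drive_tool(
  moves=[
    {"dx":0,"dy":0,"dz":-0.001,"wx":0,"wy":0,"wz":0,"hand":0},
    {"dx":0,"dy":0,"dz":-0.002,"wx":0,"wy":0,"wz":0,"hand":0},
    {"dx":0,"dy":0,"dz":-0.002,"wx":0,"wy":0,"wz":0,"hand":0},
  ],
)

```text
time_s: 7.1
tool_pos: [0.5262, 0.114, 0.1592]
ee_rot: [0.0, -0.518, 0.855, -0.0]
wrist_force: [0.3, -0.4, -1.3]
grip_width: 0.0251
grasp_force: 42.3
```

Request:
drive_tool(
  moves=[
    {"dx":0,"dy":0,"dz":-0.001,"wx":0,"wy":0,"wz":0,"hand":0},
    {"dx":0,"dy":0,"dz":-0.002,"wx":0,"wy":0,"wz":0,"hand":0},
    {"dx":0,"dy":0,"dz":-0.002,"wx":0,"wy":0,"wz":0,"hand":0},
  ],
)

```text
time_s: 7.4
tool_pos: [0.5266, 0.1139, 0.1578]
ee_rot: [0.001, -0.518, 0.855, -0.0]
wrist_force: [1.3, -0.6, 2.4]
grip_width: 0.0251
grasp_force: 42.8
```

Request:
drive_tool(
  moves=[
    {"dx":0,"dy":0,"dz":-0.001,"wx":0,"wy":0,"wz":0,"hand":0},
    {"dx":0,"dy":0,"dz":-0.002,"wx":0,"wy":0,"wz":0,"hand":0},
    {"dx":0,"dy":0,"dz":-0.002,"wx":0,"wy":0,"wz":0,"hand":0},
  ],
)

```text
time_s: 7.7
tool_pos: [0.527, 0.1141, 0.1573]
ee_rot: [0.001, -0.519, 0.855, -0.001]
wrist_force: [-0.8, -1.3, 9.7]
grip_width: 0.0252
grasp_force: 44.1
```

Contact at TCP z≈0.158, so the collar is about 9 mm above the face. I'll ease the push and turn clockwise, following the 15 mm/turn lead.

Request:
drive_tool(
  moves=[
    {"dx":0,"dy":0,"dz":0.0012,"wx":0,"wy":0,"wz":0,"hand":0},
    {"dx":0,"dy":0,"dz":0.0009,"wx":0,"wy":0,"wz":-0.14,"hand":0},
    {"dx":0,"dy":0,"dz":0.0005,"wx":0,"wy":0,"wz":-0.28,"hand":0},
    {"dx":0,"dy":0,"dz":0.0002,"wx":0,"wy":0,"wz":-0.42,"hand":0},
    {"dx":0,"dy":0,"dz":-0.0001,"wx":0,"wy":0,"wz":-0.56,"hand":0},
    {"dx":0,"dy":0,"dz":-0.0005,"wx":0,"wy":0,"wz":-0.7,"hand":0},
    {"dx":0,"dy":0,"dz":-0.0005,"wx":0,"wy":0,"wz":-0.7,"hand":0},
  ],
)

```text
time_s: 8.4
tool_pos: [0.5275, 0.1148, 0.157]
ee_rot: [0.002, -0.192, 0.981, 0.0]
wrist_force: [0.8, 1.1, 9.7]
grip_width: 0.025
grasp_force: 43.9
```

Request:
drive_tool(
  moves=[
    {"dx":0.001,"dy":0.0,"dz":0.001,"wx":0,"wy":0,"wz":-0.14,"hand":0},
    {"dx":0.001,"dy":0.0,"dz":0.001,"wx":0,"wy":0,"wz":-0.28,"hand":0},
    {"dx":0.001,"dy":0.0,"dz":0.0005,"wx":0,"wy":0,"wz":-0.42,"hand":0},
    {"dx":0.001,"dy":0.0,"dz":0.0,"wx":0,"wy":0,"wz":-0.56,"hand":0},
    {"dx":0.001,"dy":0.0,"dz":0.0,"wx":0,"wy":0,"wz":-0.7,"hand":0},
    {"dx":0.001,"dy":0.0,"dz":0,"wx":0,"wy":0,"wz":-0.7,"hand":0},
  ],
)

```text
time_s: 9.0
tool_pos: [0.5272, 0.1142, 0.1558]
ee_rot: [0.001, 0.156, 0.988, 0.0]
wrist_force: [-2.3, -1.6, 6.3]
grip_width: 0.0248
grasp_force: 43.4
```

```bash
python3 - <<'E'
from h import *
a=cam('side','s4.png');s=env.get_state();print(s['tool_pos'],s['ee_rot'].round(3),s['joints'].round(3),s['grip_width'],s['wrist_force'],s['wrist_torque'])
P=s['tool_pos'];c=P-[0,0,.041]
print('side: collar,griptop,bore',[proj(a,q).round(1) for q in(c,c+[0,0,.084],c+[0,0,.056],[.526,.1135,.108])])
cv2.imwrite('pics/c5.png',cv2.resize(cv2.cvtColor(a['frame'][205:300,195:265],cv2.COLOR_RGB2BGR),None,fx=6,fy=6,interpolation=cv2.INTER_CUBIC))
E
```

```text
[0.52721619 0.11402563 0.15578943] [0.001 0.155 0.988 0.   ] [ 0.067  0.059  1.806 -0.     1.275 -1.193] 0.02545092212488221 [-1.14861373 -0.40633652  7.46006139] [-0.24880293  0.27389931  0.00114425]
side: collar,griptop,bore [array([229.7, 271.3]), array([226.7, 234.9]), array([227.7, 247.4]), array([230.6, 274. ])]
```

View pics/c5.png

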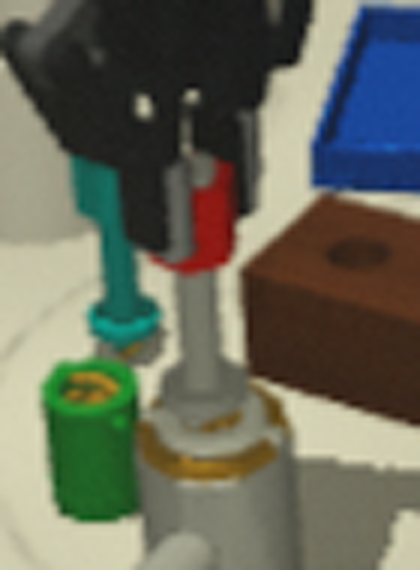

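The picture shows the puller upright in the socket with the collar (crop 203,390) still a few mm above the face. It sank 1.2 mm over the last 40°, so it's engaged. I'll keep turning.

Request:
drive_tool(
  moves=[
    {"dx":0,"dy":0,"dz":-0.0003,"wx":0,"wy":0,"wz":-0.14,"hand":0},
    {"dx":0,"dy":0,"dz":-0.0006,"wx":0,"wy":0,"wz":-0.28,"hand":0},
    {"dx":0,"dy":0,"dz":-0.001,"wx":0,"wy":0,"wz":-0.42,"hand":0},
    {"dx":0,"dy":0,"dz":-0.0013,"wx":0,"wy":0,"wz":-0.56,"hand":0},
    {"dx":0,"dy":0,"dz":-0.0017,"wx":0,"wy":0,"wz":-0.7,"hand":0},
    {"dx":0,"dy":0,"dz":-0.0017,"wx":0,"wy":0,"wz":-0.7,"hand":0},
  ],
)

```text
time_s: 9.65
tool_pos: [0.527, 0.1143, 0.1538]
ee_rot: [0.0, 0.485, 0.874, 0.0]
wrist_force: [-2.4, 0.4, 6.1]
grip_width: 0.0252
grasp_force: 43.3
```

```bash
python3 -c "
from h import *
s=env.get_state();print(s['tool_pos'],s['joints'].round(3),s['wrist_force'],s['wrist_torque'])"
```

```text
[0.5270008  0.1143022  0.15380041] [ 0.067  0.061  1.808  0.     1.272 -0.49 ] [-2.35622297  0.40655137  6.11157955] [-0.00336819  0.41211994 -0.03835952]
```

Request:
drive_tool(
  moves=[
    {"dx":-0.0005,"dy":0,"dz":-0.0003,"wx":0,"wy":0,"wz":-0.14,"hand":0},
    {"dx":-0.0005,"dy":0,"dz":-0.0006,"wx":0,"wy":0,"wz":-0.28,"hand":0},
    {"dx":-0.0005,"dy":0,"dz":-0.001,"wx":0,"wy":0,"wz":-0.42,"hand":0},
    {"dx":-0.0005,"dy":0,"dz":-0.0013,"wx":0,"wy":0,"wz":-0.56,"hand":0},
    {"dx":-0.0005,"dy":0,"dz":-0.0017,"wx":0,"wy":0,"wz":-0.7,"hand":0},
    {"dx":-0.0005,"dy":0,"dz":-0.0017,"wx":0,"wy":0,"wz":-0.7,"hand":0},
  ],
)

```text
time_s: 10.25
tool_pos: [0.527, 0.1143, 0.1522]
ee_rot: [0.0, 0.756, 0.655, 0.001]
wrist_force: [-0.4, 0.9, 6.0]
grip_width: 0.0252
grasp_force: 43.3
```

```bash
python3 -c "
from h import *
s=env.get_state();print(s['tool_pos'],s['joints'].round(3),s['wrist_force'],s['wrist_torque'])"
```

```text
[0.52700049 0.11426342 0.1522427 ] [0.067 0.062 1.81  0.    1.268 0.21 ] [-0.41924265  0.93939746  6.03809403] [0.07340403 0.05784087 0.05063585]
```

Sinking exactly with the lead. Continuing, with a check on each step.

Request:
drive_tool(
  moves=[
    {"dx":0,"dy":0,"dz":-0.0003,"wx":0,"wy":0,"wz":-0.14,"hand":0},
    {"dx":0,"dy":0,"dz":-0.0006,"wx":0,"wy":0,"wz":-0.28,"hand":0},
    {"dx":0,"dy":0,"dz":-0.001,"wx":0,"wy":0,"wz":-0.42,"hand":0},
    {"dx":0,"dy":0,"dz":-0.0013,"wx":0,"wy":0,"wz":-0.56,"hand":0},
    {"dx":0,"dy":0,"dz":-0.0017,"wx":0,"wy":0,"wz":-0.7,"hand":0},
    {"dx":0,"dy":0,"dz":-0.0017,"wx":0,"wy":0,"wz":-0.7,"hand":0},
  ],
)

```text
time_s: 10.85
tool_pos: [0.5271, 0.1142, 0.1506]
ee_rot: [0.0, 0.935, 0.356, 0.001]
wrist_force: [0.3, 0.3, 5.4]
grip_width: 0.0252
grasp_force: 43.3
```

```bash
python3 -c "
from h import *
s=env.get_state();print(s['tool_pos'],s['joints'].round(3),s['wrist_force'],s['wrist_torque'])"
```

```text
[0.52706678 0.11420177 0.15056411] [0.067 0.063 1.812 0.    1.265 0.91 ] [0.28236962 0.26577366 5.38294935] [ 0.0696164  -0.02794862  0.03429761]
```

Request:
drive_tool(
  moves=[
    {"dx":0,"dy":0,"dz":-0.0003,"wx":0,"wy":0,"wz":-0.14,"hand":0},
    {"dx":0,"dy":0,"dz":-0.0006,"wx":0,"wy":0,"wz":-0.28,"hand":0},
    {"dx":0,"dy":0,"dz":-0.001,"wx":0,"wy":0,"wz":-0.42,"hand":0},
    {"dx":0,"dy":0,"dz":-0.001,"wx":0,"wy":0,"wz":-0.42,"hand":0},
  ],
)

```text
time_s: 11.25
tool_pos: [0.5271, 0.1142, 0.1496]
ee_rot: [-0.0, 0.988, 0.153, 0.001]
wrist_force: [0.9, 0.2, 6.1]
grip_width: 0.0251
grasp_force: 43.3
```

```bash
python3 -c "
from h import *
s=env.get_state();print(s['tool_pos'],s['joints'].round(3),s['wrist_force'],s['wrist_torque'])"
```

```text
[0.52709458 0.11416393 0.14961543] [0.067 0.064 1.813 0.    1.263 1.33 ] [0.86058757 0.16958506 6.08354316] [-0.01175481 -0.05685897 -0.09102258]
```

Request:
drive_tool(
  moves=[
    {"dx":0,"dy":0,"dz":-0.0003,"wx":0,"wy":0,"wz":-0.14,"hand":0},
    {"dx":0,"dy":0,"dz":-0.0006,"wx":0,"wy":0,"wz":-0.28,"hand":0},
    {"dx":0,"dy":0,"dz":-0.0006,"wx":0,"wy":0,"wz":-0.28,"hand":0},
  ],
)

```text
time_s: 11.55
tool_pos: [0.5271, 0.1142, 0.149]
ee_rot: [-0.0, 1.0, 0.014, 0.001]
wrist_force: [1.2, 0.0, 4.1]
grip_width: 0.025
grasp_force: 43.2
```

```bash
python3 -c "
from h import *
s=env.get_state();print(s['tool_pos'],s['joints'].round(3),s['wrist_force'],s['wrist_torque'])"
```

```text
[0.52713754 0.1142418  0.14897569] [0.067 0.065 1.813 0.    1.261 1.61 ] [1.1542723  0.02995956 4.11217124] [ 0.0893121  -0.1774907  -0.02732226]
```

Request:
drive_tool(
  moves=[
    {"dx":0,"dy":0,"dz":-0.0003,"wx":0,"wy":0,"wz":-0.14,"hand":0},
    {"dx":0,"dy":0,"dz":-0.0006,"wx":0,"wy":0,"wz":-0.28,"hand":0},
    {"dx":0,"dy":0,"dz":-0.0006,"wx":0,"wy":0,"wz":-0.28,"hand":0},
  ],
)

```text
time_s: 11.85
tool_pos: [0.5272, 0.1141, 0.1484]
ee_rot: [-0.0, 0.992, -0.126, 0.001]
wrist_force: [1.0, -1.2, 5.0]
grip_width: 0.0248
grasp_force: 43.2
```

```bash
python3 -c "
from h import *
s=env.get_state();print(s['tool_pos'],s['joints'].round(3),s['wrist_force'],s['wrist_torque'])"
```

```text
[0.52723924 0.11409828 0.1484344 ] [0.067 0.066 1.814 0.    1.26  1.89 ] [ 0.99722583 -1.18038111  5.03429686] [ 0.05566169 -0.23287085 -0.0206373 ]
```

Request:
drive_tool(
  moves=[
    {"dx":0,"dy":0,"dz":-0.0003,"wx":0,"wy":0,"wz":-0.14,"hand":0},
    {"dx":0,"dy":0,"dz":-0.0006,"wx":0,"wy":0,"wz":-0.28,"hand":0},
    {"dx":0,"dy":0,"dz":-0.0006,"wx":0,"wy":0,"wz":-0.28,"hand":0},
  ],
)

```text
time_s: 12.15
tool_pos: [0.5274, 0.1142, 0.1483]
ee_rot: [-0.0, 0.965, -0.263, 0.001]
wrist_force: [-0.6, -0.4, 7.4]
grip_width: 0.0251
grasp_force: 43.5
```

```bash
python3 -c "
from h import *
s=env.get_state();print(s['tool_pos'],s['joints'].round(3),s['wrist_force'],s['wrist_torque'])"
```

```text
[0.52741455 0.11415317 0.14833516] [0.067 0.066 1.814 0.    1.259 2.17 ] [-0.62491438 -0.4080498   7.41508421] [ 0.00763989  0.01321315 -0.03636826]
```

The collar has landed (z stopped at 0.1483). The wrist range runs out soon, so I'll release, turn back 120° and regrip on the flats.

Request:
drive_tool(
  force=40,
  moves=[
    {"dx":0,"dy":0,"dz":0.001,"wx":0,"wy":0,"wz":0,"hand":0},
    {"dx":0,"dy":0,"dz":0.001,"wx":0,"wy":0,"wz":0,"hand":0.5},
    {"dx":0,"dy":0,"dz":0.001,"wx":0,"wy":0,"wz":0,"hand":0.55},
    {"dx":0,"dy":0,"dz":0.001,"wx":0,"wy":0,"wz":0,"hand":0.55},
    {"dx":0,"dy":0,"dz":0.001,"wx":0,"wy":0,"wz":0.14,"hand":0.55},
    {"dx":0,"dy":0,"dz":0.001,"wx":0,"wy":0,"wz":0.28,"hand":0.55},
    {"dx":0,"dy":0,"dz":0.001,"wx":0,"wy":0,"wz":0.42,"hand":0.55},
    {"dx":0,"dy":0,"dz":0.001,"wx":0,"wy":0,"wz":0.56,"hand":0.55},
    {"dx":0,"dy":0,"dz":0.001,"wx":0,"wy":0,"wz":0.7,"hand":0.55},
    {"dx":0,"dy":0,"dz":0.001,"wx":0,"wy":0,"wz":0.84,"hand":0.55},
    {"dx":0,"dy":0,"dz":0.001,"wx":0,"wy":0,"wz":0.98,"hand":0.55},
    {"dx":0,"dy":0,"dz":0.001,"wx":0,"wy":0,"wz":1.12,"hand":0.55},
    {"dx":0,"dy":0,"dz":0.001,"wx":0,"wy":0,"wz":1.26,"hand":0.55},
    {"dx":0,"dy":0,"dz":0.001,"wx":0,"wy":0,"wz":1.4,"hand":0.55},
    {"dx":0,"dy":0,"dz":0.001,"wx":0,"wy":0,"wz":1.54,"hand":0.55},
    {"dx":0,"dy":0,"dz":0.001,"wx":0,"wy":0,"wz":1.68,"hand":0.55},
    {"dx":0,"dy":0,"dz":0.001,"wx":0,"wy":0,"wz":1.82,"hand":0.55},
    {"dx":0,"dy":0,"dz":0.001,"wx":0,"wy":0,"wz":1.96,"hand":0.55},
    {"dx":0,"dy":0,"dz":0.001,"wx":0,"wy":0,"wz":2.094,"hand":0.55},
    {"dx":0,"dy":0,"dz":0.001,"wx":0,"wy":0,"wz":2.094,"hand":0.55},
  ],
)

```text
time_s: 14.15
tool_pos: [0.526, 0.114, 0.1473]
ee_rot: [-0.0, 0.708, 0.706, -0.0]
wrist_force: [-0.7, 0.2, 0.0]
grip_width: 0.0471
grasp_force: 0.0
```

Request:
drive_tool(
  force=40,
  moves=[
    {"dx":0,"dy":0,"dz":0,"wx":0,"wy":0,"wz":0,"hand":0.4},
    {"dx":0,"dy":0,"dz":0,"wx":0,"wy":0,"wz":0,"hand":0.2},
    {"dx":0,"dy":0,"dz":0,"wx":0,"wy":0,"wz":0,"hand":0},
    {"dx":0,"dy":0,"dz":0,"wx":0,"wy":0,"wz":0,"hand":0},
    {"dx":0,"dy":0,"dz":0,"wx":0,"wy":0,"wz":0,"hand":0},
    {"dx":0,"dy":0,"dz":0,"wx":0,"wy":0,"wz":0,"hand":0},
  ],
)

```text
time_s: 14.75
tool_pos: [0.5263, 0.114, 0.1477]
ee_rot: [-0.0, 0.709, 0.705, -0.0]
wrist_force: [0.3, 0.2, -0.2]
grip_width: 0.0251
grasp_force: 39.8
```

```bash
python3 -c "
from h import *
s=env.get_state();print(s['tool_pos'],s['joints'].round(3),s['wrist_force'],s['wrist_torque'],s['grip_width'],s['joint_torque'])"
```

```text
[0.52631806 0.11400294 0.14768279] [0.067 0.066 1.815 0.    1.261 0.072] [ 0.29981634  0.19992551 -0.19892698] [0.03705817 0.07177706 0.0021061 ] 0.02511246334924625 [ 5.41091795e-04 -4.03617811e+01 -3.72320545e+01  7.56421796e-03
 -7.60797830e-02 -9.48502930e-04]
```

Request:
drive_tool(
  moves=[
    {"dx":0,"dy":0,"dz":0,"wx":0,"wy":0,"wz":-0.1,"hand":0},
    {"dx":0,"dy":0,"dz":0,"wx":0,"wy":0,"wz":-0.2,"hand":0},
    {"dx":0,"dy":0,"dz":0,"wx":0,"wy":0,"wz":-0.2,"hand":0},
  ],
)

```text
time_s: 15.05
tool_pos: [0.5264, 0.1141, 0.1477]
ee_rot: [-0.0, 0.776, 0.631, 0.0]
wrist_force: [0.1, -0.3, -0.8]
grip_width: 0.0253
grasp_force: 39.6
```

```bash
cat > p.py <<'E'
from h import *
s=env.get_state();q=s['joints'];print(s['tool_pos'].round(4),'j6',q[5].round(3),'yaw',(q[0]-q[5]).round(3),s['wrist_force'].round(1),s['wrist_torque'].round(3),s['grip_width'].round(4),s['joint_torque'][5].round(3))
E
python3 p.py
```

```text
Traceback (most recent call last):
  File "p.py", line 2, in <module>
    s=env.get_state();q=s['joints'];print(s['tool_pos'].round(4),'j6',q[5].round(3),'yaw',(q[0]-q[5]).round(3),s['wrist_force'].round(1),s['wrist_torque'].round(3),s['grip_width'].round(4),s['joint_torque'][5].round(3))
                                                                                                                                                                    ^^^^^^^^^^^^^^^^^^^^^
AttributeError: 'float' object has no attribute 'round'
```

Request:
drive_tool(
  moves=[
    {"dx":0,"dy":0,"dz":0,"wx":0,"wy":0,"wz":-0.05,"hand":0},
    {"dx":0,"dy":0,"dz":0,"wx":0,"wy":0,"wz":-0.1,"hand":0},
    {"dx":0,"dy":0,"dz":0,"wx":0,"wy":0,"wz":-0.1,"hand":0},
  ],
)

```text
time_s: 15.35
tool_pos: [0.5265, 0.1141, 0.1477]
ee_rot: [0.0, 0.806, 0.592, 0.0]
wrist_force: [0.3, 0.9, -0.5]
grip_width: 0.0254
grasp_force: 39.6
```

```bash
python3 p.py
```

```text
Traceback (most recent call last):
  File "p.py", line 2, in <module>
    s=env.get_state();q=s['joints'];print(s['tool_pos'].round(4),'j6',q[5].round(3),'yaw',(q[0]-q[5]).round(3),s['wrist_force'].round(1),s['wrist_torque'].round(3),s['grip_width'].round(4),s['joint_torque'][5].round(3))
                                                                                                                                                                    ^^^^^^^^^^^^^^^^^^^^^
AttributeError: 'float' object has no attribute 'round'
```

```bash
sed -i "s/s\['grip_width'\].round(4)/round(s['grip_width'],4)/" p.py; python3 p.py
```

```text
[0.5265 0.1141 0.1477] j6 0.37 yaw -0.303 [ 0.3  0.9 -0.5] [ 0.037 -0.097  0.002] 0.0254 0.51
```

Request:
drive_tool(
  moves=[
    {"dx":0,"dy":0,"dz":0,"wx":0,"wy":0,"wz":-0.05,"hand":0},
    {"dx":0,"dy":0,"dz":0,"wx":0,"wy":0,"wz":-0.1,"hand":0},
    {"dx":0,"dy":0,"dz":0,"wx":0,"wy":0,"wz":-0.1,"hand":0},
  ],
)

```text
time_s: 15.65
tool_pos: [0.5266, 0.114, 0.1477]
ee_rot: [0.0, 0.834, 0.551, 0.0]
wrist_force: [1.1, -0.2, -2.0]
grip_width: 0.0253
grasp_force: 39.5
```

```bash
python3 p.py
```

```text
[0.5266 0.114  0.1477] j6 0.47 yaw -0.403 [ 1.1 -0.2 -2. ] [ 0.023 -0.352 -0.03 ] 0.0253 0.513
```

Request:
drive_tool(
  moves=[
    {"dx":0,"dy":0,"dz":0,"wx":0,"wy":0,"wz":-0.05,"hand":0},
    {"dx":0,"dy":0,"dz":0,"wx":0,"wy":0,"wz":-0.1,"hand":0},
    {"dx":0,"dy":0,"dz":0,"wx":0,"wy":0,"wz":-0.1,"hand":0},
  ],
)

```text
time_s: 15.95
tool_pos: [0.5268, 0.1138, 0.1477]
ee_rot: [0.0, 0.861, 0.509, 0.0]
wrist_force: [2.5, -0.3, -2.9]
grip_width: 0.0249
grasp_force: 39.4
```

```bash
python3 p.py
```

```text
[0.5268 0.1138 0.1477] j6 0.569 yaw -0.503 [ 2.5 -0.3 -2.9] [ 0.008 -0.621  0.025] 0.0249 0.507
```

Request:
drive_tool(
  moves=[
    {"dx":0.0006,"dy":0,"dz":0,"wx":0,"wy":0,"wz":-0.04,"hand":0},
    {"dx":0.0006,"dy":0,"dz":0,"wx":0,"wy":0,"wz":-0.08,"hand":0},
    {"dx":0.0006,"dy":0,"dz":0,"wx":0,"wy":0,"wz":-0.08,"hand":0},
  ],
)

```text
time_s: 16.25
tool_pos: [0.5271, 0.1138, 0.1476]
ee_rot: [0.0, 0.88, 0.474, 0.0]
wrist_force: [1.8, 0.7, -1.6]
grip_width: 0.0249
grasp_force: 39.4
```

```bash
python3 p.py
```

```text
[0.5271 0.1138 0.1476] j6 0.649 yaw -0.582 [ 1.8  0.7 -1.6] [-0.084 -0.443  0.001] 0.0249 0.429
```

Request:
drive_tool(
  moves=[
    {"dx":0.0,"dy":0,"dz":0,"wx":0,"wy":0,"wz":-0.04,"hand":0},
    {"dx":0.0,"dy":0,"dz":0,"wx":0,"wy":0,"wz":-0.08,"hand":0},
    {"dx":0.0,"dy":0,"dz":0,"wx":0,"wy":0,"wz":-0.08,"hand":0},
  ],
)

```text
time_s: 16.55
tool_pos: [0.5268, 0.114, 0.1476]
ee_rot: [-0.0, 0.899, 0.439, -0.0]
wrist_force: [1.0, -0.7, -1.1]
grip_width: 0.0251
grasp_force: 39.5
```

```bash
python3 p.py
```

```text
[0.5268 0.114  0.1476] j6 0.729 yaw -0.663 [ 1.  -0.7 -1.1] [-0.083 -0.315 -0.032] 0.0251 0.389
```

Request:
drive_tool(
  moves=[
    {"dx":0.0,"dy":0,"dz":0,"wx":0,"wy":0,"wz":-0.04,"hand":0},
    {"dx":0.0,"dy":0,"dz":0,"wx":0,"wy":0,"wz":-0.08,"hand":0},
    {"dx":0.0,"dy":0,"dz":0,"wx":0,"wy":0,"wz":-0.08,"hand":0},
  ],
)

```text
time_s: 16.85
tool_pos: [0.5268, 0.114, 0.1476]
ee_rot: [-0.0, 0.915, 0.402, -0.0]
wrist_force: [1.4, 0.3, -1.5]
grip_width: 0.0252
grasp_force: 39.5
```

```bash
python3 p.py
```

```text
[0.5268 0.114  0.1476] j6 0.809 yaw -0.742 [ 1.4  0.3 -1.5] [-0.052 -0.246  0.058] 0.0252 0.476
```

Request:
drive_tool(
  moves=[
    {"dx":0.0,"dy":0,"dz":0,"wx":0,"wy":0,"wz":-0.04,"hand":0},
    {"dx":0.0,"dy":0,"dz":0,"wx":0,"wy":0,"wz":-0.06,"hand":0},
    {"dx":0.0,"dy":0,"dz":0,"wx":0,"wy":0,"wz":-0.06,"hand":0},
  ],
)

```text
time_s: 17.15
tool_pos: [0.5268, 0.114, 0.1476]
ee_rot: [-0.0, 0.927, 0.374, -0.0]
wrist_force: [0.8, 0.7, -2.1]
grip_width: 0.0255
grasp_force: 39.5
```

```bash
python3 p.py
```

```text
[0.5268 0.114  0.1476] j6 0.87 yaw -0.803 [ 0.8  0.7 -2.1] [-0.144 -0.147  0.157] 0.0255 0.398
```

Request:
drive_tool(
  moves=[
    {"dx":0.0,"dy":0,"dz":0,"wx":0,"wy":0,"wz":-0.02,"hand":0},
  ],
)

```text
time_s: 17.25
tool_pos: [0.5268, 0.114, 0.1476]
ee_rot: [-0.0, 0.931, 0.365, -0.0]
wrist_force: [1.1, 1.0, -1.3]
grip_width: 0.025
grasp_force: 39.5
```

```bash
python3 p.py
```

```text
[0.5268 0.114  0.1476] j6 0.891 yaw -0.824 [ 1.1  1.  -1.3] [-0.18  -0.242  0.255] 0.025 -0.182
```

Request:
drive_tool(
  moves=[
    {"dx":0.0,"dy":0,"dz":0,"wx":0,"wy":0,"wz":0,"hand":0},
  ],
)

```text
time_s: 17.35
tool_pos: [0.5268, 0.114, 0.1476]
ee_rot: [-0.0, 0.931, 0.364, -0.0]
wrist_force: [1.2, -0.7, -1.3]
grip_width: 0.0248
grasp_force: 39.5
```

```bash
python3 p.py
```

```text
[0.5268 0.114  0.1476] j6 0.892 yaw -0.825 [ 1.2 -0.7 -1.3] [-0.116 -0.237  0.276] 0.0248 0.365
```

Hand-tight: the torque rose from about 0 to 0.27 N·m over the last 0.04 rad. I'll ease the twist slightly, then draw up.

Request:
drive_tool(
  force=60,
  moves=[
    {"dx":0.0,"dy":0,"dz":0,"wx":0,"wy":0,"wz":0.02,"hand":0},
    {"dx":0.0,"dy":0,"dz":0,"wx":0,"wy":0,"wz":0.02,"hand":0},
  ],
)

```text
time_s: 17.55
tool_pos: [0.5268, 0.114, 0.1477]
ee_rot: [-0.0, 0.927, 0.374, -0.0]
wrist_force: [0.6, 0.1, -0.8]
grip_width: 0.0249
grasp_force: 59.5
```

```bash
python3 p.py
```

```text
[0.5268 0.114  0.1477] j6 0.871 yaw -0.804 [ 0.6  0.1 -0.8] [-0.112 -0.068  0.031] 0.0249 -0.129
```

Request:
drive_tool(
  moves=[
    {"dx":0,"dy":0,"dz":0.001,"wx":0,"wy":0,"wz":0,"hand":0},
    {"dx":0,"dy":0,"dz":0.002,"wx":0,"wy":0,"wz":0,"hand":0},
    {"dx":0,"dy":0,"dz":0.003,"wx":0,"wy":0,"wz":0,"hand":0},
    {"dx":0,"dy":0,"dz":0.004,"wx":0,"wy":0,"wz":0,"hand":0},
    {"dx":0,"dy":0,"dz":0.005,"wx":0,"wy":0,"wz":0,"hand":0},
    {"dx":0,"dy":0,"dz":0.006,"wx":0,"wy":0,"wz":0,"hand":0},
    {"dx":0,"dy":0,"dz":0.007,"wx":0,"wy":0,"wz":0,"hand":0},
    {"dx":0,"dy":0,"dz":0.008,"wx":0,"wy":0,"wz":0,"hand":0},
  ],
)

```text
time_s: 18.35
tool_pos: [0.5266, 0.1141, 0.1557]
ee_rot: [-0.0, 0.928, 0.374, -0.0]
wrist_force: [1.1, 0.5, -13.3]
grip_width: 0.0245
grasp_force: 60.0
```

```bash
python3 p.py
```

```text
[0.5266 0.1141 0.1557] j6 0.872 yaw -0.805 [  1.1   0.5 -13.3] [-0.047 -0.112 -0.066] 0.0245 0.002
```

Request:
drive_tool(
  moves=[
    {"dx":0,"dy":0,"dz":0.002,"wx":0,"wy":0,"wz":0,"hand":0},
    {"dx":0,"dy":0,"dz":0.004,"wx":0,"wy":0,"wz":0,"hand":0},
    {"dx":0,"dy":0,"dz":0.006,"wx":0,"wy":0,"wz":0,"hand":0},
    {"dx":0,"dy":0,"dz":0.008,"wx":0,"wy":0,"wz":0,"hand":0},
    {"dx":0,"dy":0,"dz":0.01,"wx":0,"wy":0,"wz":0,"hand":0},
    {"dx":0,"dy":0,"dz":0.012,"wx":0,"wy":0,"wz":0,"hand":0},
    {"dx":0,"dy":0,"dz":0.014,"wx":0,"wy":0,"wz":0,"hand":0},
    {"dx":0,"dy":0,"dz":0.017,"wx":0,"wy":0,"wz":0,"hand":0},
    {"dx":0,"dy":0,"dz":0.02,"wx":0,"wy":0,"wz":0,"hand":0},
    {"dx":0,"dy":0,"dz":0.023,"wx":0,"wy":0,"wz":0,"hand":0},
    {"dx":0,"dy":0,"dz":0.027,"wx":0,"wy":0,"wz":0,"hand":0},
    {"dx":0,"dy":0,"dz":0.032,"wx":0,"wy":0,"wz":0,"hand":0},
    {"dx":0,"dy":0,"dz":0.038,"wx":0,"wy":0,"wz":0,"hand":0},
    {"dx":0,"dy":0,"dz":0.045,"wx":0,"wy":0,"wz":0,"hand":0},
    {"dx":0,"dy":0,"dz":0.053,"wx":0,"wy":0,"wz":0,"hand":0},
    {"dx":0,"dy":0,"dz":0.062,"wx":0,"wy":0,"wz":0,"hand":0},
    {"dx":0,"dy":0,"dz":0.068,"wx":0,"wy":0,"wz":0,"hand":0},
    {"dx":0,"dy":0,"dz":0.068,"wx":0,"wy":0,"wz":0,"hand":0},
  ],
)

```text
time_s: 20.15
tool_pos: [0.5278, 0.1141, 0.2253]
ee_rot: [0.0, 0.928, 0.374, 0.001]
wrist_force: [0.9, -0.5, -2.9]
grip_width: 0.0248
grasp_force: 61.3
```

```bash
python3 p.py; python3 - <<'E'
from h import *
a=cam('side','s6.png')
cv2.imwrite('pics/c6.png',cv2.resize(cv2.cvtColor(a['frame'][180:300,185:265],cv2.COLOR_RGB2BGR),None,fx=5,fy=5,interpolation=cv2.INTER_CUBIC))
E
```

```text
[0.5278 0.1141 0.2253] j6 0.872 yaw -0.805 [ 0.9 -0.5 -2.9] [ 0.025 -0.028 -0.005] 0.0248 0.0
```

View pics/c6.png

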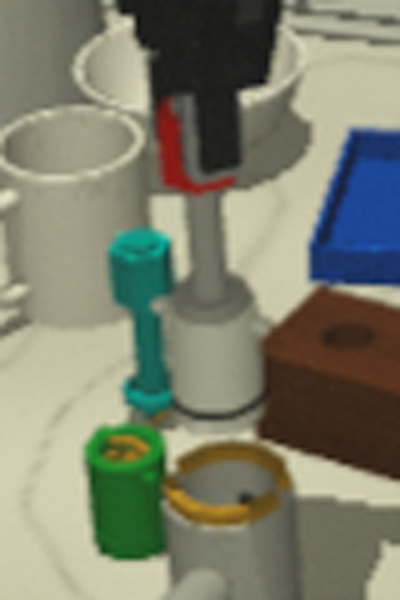

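The cartridge hangs clear of the bore on the puller with no visible gap, and the bore is empty at crop (230,490). Carrying it to the tray centre at (0.543,-0.265).

Request:
drive_tool(
  moves=[
    {"dx":0,"dy":-0.005,"dz":0.015,"wx":0,"wy":0,"wz":0,"hand":0},
    {"dx":0,"dy":-0.02,"dz":0.025,"wx":0,"wy":0,"wz":0,"hand":0},
    {"dx":0.001,"dy":-0.045,"dz":0.03,"wx":0,"wy":0,"wz":0,"hand":0},
    {"dx":0.003,"dy":-0.075,"dz":0.03,"wx":0,"wy":0,"wz":0,"hand":0},
    {"dx":0.005,"dy":-0.105,"dz":0.03,"wx":0,"wy":0,"wz":0,"hand":0},
    {"dx":0.006,"dy":-0.135,"dz":0.03,"wx":0,"wy":0,"wz":0,"hand":0},
    {"dx":0.008,"dy":-0.165,"dz":0.03,"wx":0,"wy":0,"wz":0,"hand":0},
    {"dx":0.009,"dy":-0.195,"dz":0.03,"wx":0,"wy":0,"wz":0,"hand":0},
    {"dx":0.01,"dy":-0.225,"dz":0.03,"wx":0,"wy":0,"wz":0,"hand":0},
    {"dx":0.011,"dy":-0.255,"dz":0.03,"wx":0,"wy":0,"wz":0,"hand":0},
    {"dx":0.012,"dy":-0.285,"dz":0.03,"wx":0,"wy":0,"wz":0,"hand":0},
    {"dx":0.013,"dy":-0.31,"dz":0.025,"wx":0,"wy":0,"wz":0,"hand":0},
    {"dx":0.014,"dy":-0.335,"dz":0.01,"wx":0,"wy":0,"wz":0,"hand":0},
    {"dx":0.015,"dy":-0.355,"dz":-0.005,"wx":0,"wy":0,"wz":0,"hand":0},
    {"dx":0.015,"dy":-0.37,"dz":-0.02,"wx":0,"wy":0,"wz":0,"hand":0},
    {"dx":0.015,"dy":-0.379,"dz":-0.04,"wx":0,"wy":0,"wz":0,"hand":0},
    {"dx":0.015,"dy":-0.379,"dz":-0.06,"wx":0,"wy":0,"wz":0,"hand":0},
    {"dx":0.015,"dy":-0.379,"dz":-0.08,"wx":0,"wy":0,"wz":0,"hand":0},
    {"dx":0.015,"dy":-0.379,"dz":-0.09,"wx":0,"wy":0,"wz":0,"hand":0},
    {"dx":0.015,"dy":-0.379,"dz":-0.09,"wx":0,"wy":0,"wz":0,"hand":0},
  ],
)

```text
time_s: 22.2
tool_pos: [0.5406, -0.2646, 0.1319]
ee_rot: [-0.001, 0.928, 0.374, -0.001]
wrist_force: [-0.4, -0.0, -3.1]
grip_width: 0.0247
grasp_force: 61.1
```

```bash
python3 p.py; python3 - <<'E'
from h import *
a=cam('side','s7.png')
cv2.imwrite('pics/c7.png',cv2.resize(cv2.cvtColor(a['frame'][140:260,220:340],cv2.COLOR_RGB2BGR),None,fx=5,fy=5,interpolation=cv2.INTER_CUBIC))
E
```

```text
[ 0.5406 -0.2646  0.1319] j6 0.219 yaw -0.805 [-0.4 -0.  -3.1] [ 0.075 -0.032 -0.054] 0.0247 -0.007
```

View pics/c7.png

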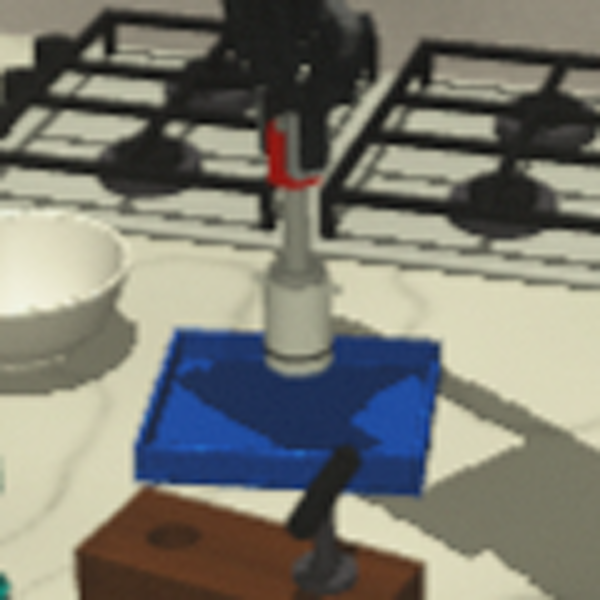

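The cartridge hangs upright over the tray (foot at crop 298,365, tray centre near 290,412). Lowering gently.

Request:
drive_tool(
  moves=[
    {"dx":0,"dy":0,"dz":-0.01,"wx":0,"wy":0,"wz":0,"hand":0},
    {"dx":0,"dy":0,"dz":-0.02,"wx":0,"wy":0,"wz":0,"hand":0},
    {"dx":0,"dy":0,"dz":-0.027,"wx":0,"wy":0,"wz":0,"hand":0},
    {"dx":0,"dy":0,"dz":-0.031,"wx":0,"wy":0,"wz":0,"hand":0},
    {"dx":0,"dy":0,"dz":-0.033,"wx":0,"wy":0,"wz":0,"hand":0},
    {"dx":0,"dy":0,"dz":-0.034,"wx":0,"wy":0,"wz":0,"hand":0},
    {"dx":0,"dy":0,"dz":-0.035,"wx":0,"wy":0,"wz":0,"hand":0},
    {"dx":0,"dy":0,"dz":-0.036,"wx":0,"wy":0,"wz":0,"hand":0},
  ],
)

```text
time_s: 23.05
tool_pos: [0.5422, -0.2652, 0.098]
ee_rot: [0.0, 0.928, 0.374, 0.0]
wrist_force: [-0.5, -0.6, -3.2]
grip_width: 0.0243
grasp_force: 61.2
```

Request:
drive_tool(
  moves=[
    {"dx":0,"dy":0,"dz":-0.0005,"wx":0,"wy":0,"wz":0,"hand":0},
    {"dx":0,"dy":0,"dz":-0.001,"wx":0,"wy":0,"wz":0,"hand":0},
    {"dx":0,"dy":0,"dz":-0.0015,"wx":0,"wy":0,"wz":0,"hand":0},
    {"dx":0,"dy":0,"dz":-0.002,"wx":0,"wy":0,"wz":0,"hand":0},
  ],
)

```text
time_s: 23.45
tool_pos: [0.542, -0.265, 0.0957]
ee_rot: [0.0, 0.928, 0.374, 0.0]
wrist_force: [0.7, -0.1, -3.4]
grip_width: 0.0246
grasp_force: 61.2
```

Request:
drive_tool(
  moves=[
    {"dx":0,"dy":0,"dz":-0.0005,"wx":0,"wy":0,"wz":0,"hand":0},
    {"dx":0,"dy":0,"dz":-0.001,"wx":0,"wy":0,"wz":0,"hand":0},
    {"dx":0,"dy":0,"dz":-0.0015,"wx":0,"wy":0,"wz":0,"hand":0},
    {"dx":0,"dy":0,"dz":-0.002,"wx":0,"wy":0,"wz":0,"hand":0},
  ],
)

```text
time_s: 23.85
tool_pos: [0.542, -0.265, 0.0937]
ee_rot: [0.0, 0.928, 0.374, 0.0]
wrist_force: [-0.2, 0.1, 0.6]
grip_width: 0.0247
grasp_force: 61.7
```

Request:
drive_tool(
  moves=[
    {"dx":0,"dy":0,"dz":-0.0005,"wx":0,"wy":0,"wz":0,"hand":0},
    {"dx":0,"dy":0,"dz":-0.001,"wx":0,"wy":0,"wz":0,"hand":0},
    {"dx":0,"dy":0,"dz":-0.001,"wx":0,"wy":0,"wz":0,"hand":0},
  ],
)

```text
time_s: 24.15
tool_pos: [0.5423, -0.2651, 0.0938]
ee_rot: [0.0, 0.928, 0.374, 0.0]
wrist_force: [-1.9, 2.5, 4.4]
grip_width: 0.0242
grasp_force: 62.3
```

It's standing on the tray floor (reaction about 7 N, z as expected). Letting go and rising.

Request:
drive_tool(
  force=20,
  moves=[
    {"dx":0,"dy":0,"dz":0.001,"wx":0,"wy":0,"wz":0,"hand":0},
    {"dx":0,"dy":0,"dz":0.001,"wx":0,"wy":0,"wz":0,"hand":0},
    {"dx":0,"dy":0,"dz":0.001,"wx":0,"wy":0,"wz":0,"hand":0.35},
    {"dx":0,"dy":0,"dz":0.001,"wx":0,"wy":0,"wz":0,"hand":0.5},
    {"dx":0,"dy":0,"dz":0.001,"wx":0,"wy":0,"wz":0,"hand":0.65},
    {"dx":0,"dy":0,"dz":0.001,"wx":0,"wy":0,"wz":0,"hand":0.65},
    {"dx":0,"dy":0,"dz":0.001,"wx":0,"wy":0,"wz":0,"hand":0.65},
    {"dx":0,"dy":0,"dz":0.02,"wx":0,"wy":0,"wz":0,"hand":0.65},
    {"dx":0,"dy":0,"dz":0.04,"wx":0,"wy":0,"wz":0,"hand":0.65},
    {"dx":0,"dy":0,"dz":0.07,"wx":0,"wy":0,"wz":0,"hand":0.65},
    {"dx":0,"dy":0,"dz":0.1,"wx":0,"wy":0,"wz":0,"hand":0.65},
    {"dx":0,"dy":0,"dz":0.13,"wx":0,"wy":0,"wz":0,"hand":0.65},
    {"dx":0,"dy":0,"dz":0.13,"wx":0,"wy":0,"wz":0,"hand":0.65},
    {"dx":0,"dy":0,"dz":0.13,"wx":0,"wy":0,"wz":0,"hand":0.65},
  ],
)

```text
time_s: 25.55
tool_pos: [0.5424, -0.2653, 0.2237]
ee_rot: [0.001, 0.928, 0.374, 0.001]
wrist_force: [-1.1, 0.7, -1.4]
grip_width: 0.0553
grasp_force: 0.0
```

```bash
python3 p.py; python3 - <<'E'
from h import *
a=cam('side','s8.png')
cv2.imwrite('pics/c8.png',cv2.resize(cv2.cvtColor(a['frame'][140:260,220:340],cv2.COLOR_RGB2BGR),None,fx=5,fy=5,interpolation=cv2.INTER_CUBIC))
E
```

```text
[ 0.5424 -0.2653  0.2237] j6 0.22 yaw -0.805 [-1.1  0.7 -1.4] [0.019 0.003 0.055] 0.0553 0.0
```

View pics/c8.png

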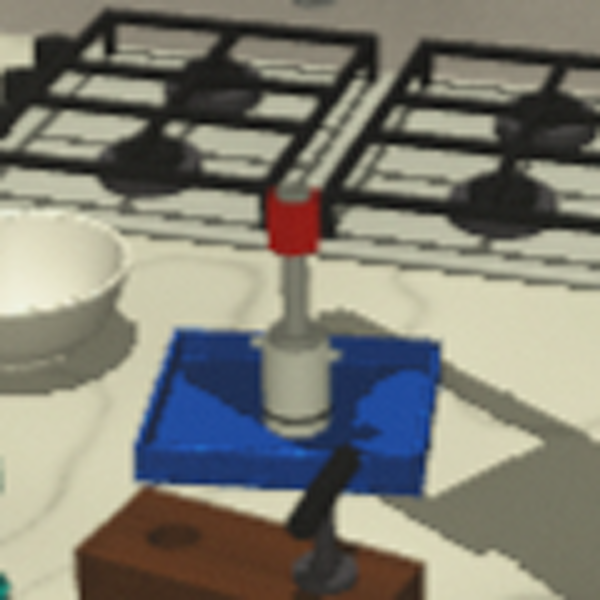

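The cartridge stands upright near the tray's middle (foot at crop 295,425), with the puller still in it and the gripper clear.

```bash
python3 -c "
from station import env
print(env.finish_job())"
```

```text
the job is handed in; nothing more can be done
None
```

The job is handed in at about 25.6 s: the cartridge stands upright near the middle of the blue tray with the puller still in it. When tightening, the measured torque briefly reached 0.28 N·m, above hand-tight but under the 0.3 N·m stripping limit, and I eased it back before pulling.

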